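Put the entry console back in order

TASK

Put each thing on the console back in its own place: the evil-eye bell upright in the middle of the pad with the blue ring, the bead loop flat in the middle of the plain black dish, and the umbrella clip and the orange remote flat and the same side up, centred in the matching grey and orange outlines and lying lengthwise along them (either way round). Leave the amber bottle and the candle pot standing where they are, and let go of everything.

Things in the scene. Friction and masses are not known exactly. Their poses are not given: they have to be found in the camera images.
- bell: Loose ceramic evil-eye bell, standing upright, 130 g, 58 high: a solid dome 57 across at the foot and 38 high, from above an eye of blue, white and pale-blue rings, with a black upright cylindrical grip knob 18 across on top, from 38 to 58 above the underside. Take it by the knob. Origin at the centre of its underside, z up. Sizes in mm.
- bead_loop: Loose sandalwood-look bead loop, brown resin moulded in one rigid ring, lying flat, 50 g: 68 outer diameter, 40 clear inside, 14 high; it can be gripped across its outside or across one side of the ring (14). Origin at the centre of the ring at its underside, z up. Sizes in mm.
- clip: Loose steel push-button umbrella clip lying flat, 90 g: a bar 84 long (x), 22 wide (y), 16 high, with a round black button on top towards -x (13 across, standing 2.5 proud) and two jaws at the +x end. Origin at the middle of its length and width, at its underside, z up. Sizes in mm.
- remote: Loose orange gate remote lying flat, 60 g: rounded box 64 long (x), 38 wide (y), 15 high, a black and a white button on top. Origin at the centre of its underside, z up. Sizes in mm.
- eye_pad: Fixed round black silicone pad, 84 across, 4 thick, flat, printed with a blue ring (outer diameter 68) and a small white and blue dot at its centre: the bell's place. Origin at the centre of its underside, z up. Sizes in mm.
- dish: Fixed round shallow black hard-silicone dish with no print, 120 outer diameter, 112 inside the rim, inner floor 3 above the table, rim 7 above the table: the bead loop's place. Origin at the centre of its underside, z up. Sizes in mm.
- clip_pad: Fixed long black silicone pad, 120 (x) by 50 (y), 4 thick, flat, printed with a steel-grey long rectangle 96 by 32: the umbrella clip's place. Origin at the centre of its underside, z up. Sizes in mm.
- remote_pad: Fixed black silicone pad, 96 (x) by 70 (y), 4 thick, flat, printed with an orange rectangle 78 by 52: the remote's place. Origin at the centre of its underside, z up. Sizes in mm.
- bottle: Bystander, loose: small amber scent bottle standing upright, 42 across, 52 high, neck 18 across. Origin at the centre of its underside, z up. Sizes in mm.
- candle: Bystander, loose: white ceramic candle pot standing upright, 50 across, 42 high, cream wax on top. (Also on the console: a loose grey pebble (42 across, 15 high) lies about 0.56 m straight ahead of the robot, near y = 0.) Origin at the centre of its underside, z up. Sizes in mm.

How it is judged:
By the outcome, as a careful person would: the job done as asked, in the order asked, and still so for the second after the job is handed in, with the robot touching nothing.
It also fails if it takes over 109 s, if anything falls off the work surface, if the arm or the gripper's body presses on something with over 40 N, if the wrist force passes 120 N, or if a joint passes its speed limit or range.

ROBOT

A 6-joint arm with a two-finger parallel gripper is mounted at the origin on the work surface. World frame = base frame: x ahead of the robot, y to its left, z up, the work surface at z = 0. Lengths are in m, angles in rad, forces in N, time in s.
With the tool pointing down it reaches from about 0.375 to 0.9 m from the base axis. Payload 3.1 kg.
Tool frame: the origin (TCP) lies between the finger pads; the fingertips stand manip.finger_overhang ahead of it and the grasp point (between the pads) lies 5 mm behind it (manip.finger_overhang is the distance from the TCP to the fingertips, in m); z points along the fingers, y is the line along which they close (so a half turn about z gives the same grasp; the last joint's range is limited). The gripper opens to 85 mm and grips with 20 to 120 N. Pads are 22 mm wide; open, the fingers measure 114 mm over their backs; the gripper's body (76 mm by 85 mm) begins 54 mm behind the grasp point. The pads swing forward as they close: fully open they stand 13 mm farther back than shut.
Start: joints at [0.963, 0.527, 1.433, -0, 1.181, -0.178], TCP at [0.26, 0.568, 0.245] pointing down, gripper open.
Joint ranges: [-3.08, 3.08], [-0.75, 2.2], [0.22, 2.44], [-1.43, 4.57], [0, 2.65], [-2.85, 2.85]. Speed limits (rad/s): [2.79, 2.79, 3.14, 3.14, 3.14, 3.14].

INTERFACE

Orientations are given as a unit quaternion [x, y, z, w].
In Python, from station import manip gives the robot as it stands.
- The arm moves only by the tool drive_tool, never from a script. Its argument "plan" is a list of rows, each a list of 7 numbers: the shift along the tool's x, y, z in m, then the turn, a rotation vector about the tool's x, y, z in degrees, then the opening, from -1 (shut) to 1 (fully open). In form: [[x, y, z, wx, wy, wz, gripper], ...]. A call has 1 to 10 rows; each row shifts and turns the commanded pose from where the row before left it, along the tool's axes as they then stand; what a row does not reach is not made up. A row lasts 1/10 s, in which the tool goes at most 50 mm and 8.59 degrees, less where a joint would pass 70% of its speed; a pose out of reach is approached as far as the arm can. A call is refused whole if a number of a shift passes 0.05 or a number of a turn 8.59, either way. A call with a gripper value outside its range is refused whole. The fingers move at their own pace and stop on an object; "newtons" is the grip in N (left out, the last holds). Time passes only in rows, so rows that do not move let the fingers close. It gives the time, the measured TCP pose, the force, the opening and the grip force at its end, in the units of the state.
- manip.sense(): the state, without advancing time (a new reading comes with each control period).
- manip.snapshot(name): name is "scene" or "top"; returns a dict with "image" (420x560x3 uint8, red, green, blue), "z_map" (420x560 float32, m along the optical axis (not along the pixel's ray), 0 where there is no reading), "fov_y" (degrees; the focal length in pixels is half the picture's height over the tangent of half this angle, whatever the lens; pixels are square), "cx", "cy" (the principal point, pixels), "k1" (the pictures are not rectified: a ray, as slopes to the right and down, at radius r is drawn at 1 + k1 r^2 times it, then the intrinsics apply), "extrinsics" (4x4, takes a point from camera to world coordinates). Camera axes: x right, y up, looking along -z (the intrinsics and any distortion apply to the point x, -y, -z); pixel columns grow to the right and rows downward; lengths in m; the calibration is good to about 2 mm. A picture is of the moment at which its call begins.
- manip.sign_off(): hands the job in; it is judged then, once.
The state is a dict: "t": time; "q": joint angles; "qd": joint speeds; "tau": joint torques, N m; "tcp_pos": TCP position; "tool_rot": TCP orientation; "force": force on the tool from outside, world axes, zero at the start; "ft_torque": the same for the moment, N m; "finger_gap": opening from 0.0 (shut) to 1.0 (fully open); "gripper_force": force on a finger pad.
Only numpy, scipy, OpenCV 4.12 (cv2) and the standard library are available. Lean on these libraries where they do the work, as an engineer would, in place of code of your own. Each camera call takes 0.05 s, during which the arm holds its last target. There are 200 camera calls.

## Working session

There is one attempt and no reset: what is moved stays moved. The work goes in short steps, Python scripts to look and compute and a tool call to move; the robot and the scene stay as the last step left them, time stands still between calls to the robot, and variables do not carry over. Pictures are saved under pics/ and viewed, at most 14 in all, crops included, and the job is handed in when it is done.

Besides the shell and the picture viewer there is one more tool, called after "Emit:" by a JSON object that holds its "fn" and its "kwargs". drive_tool: Moves the arm, as the interface text tells. Its arguments: {"type":"object","properties":{"plan":{"type":"array"},"newtons":{"type":"number"}},"required":["plan"]}

```bash
mkdir -p pics; ls
cat > h.py <<'E'
import numpy as np, cv2, pickle, sys
from station import manip
def snap(n,f):
    s=manip.snapshot(n); cv2.imwrite(f'pics/{f}.png',s['image'][:,:,::-1]); pickle.dump(s,open(f'{f}.pkl','wb')); return s
def ray(s,uv):
    h=s['image'].shape[0]; f=h/2/np.tan(np.radians(s['fov_y'])/2)
    K=np.array([[f,0,s['cx']],[0,f,s['cy']],[0,0,1]]); D=np.array([s['k1'],0,0,0.])
    p=cv2.undistortPoints(np.array(uv,float).reshape(-1,1,2),K,D).reshape(-1,2)
    d=np.c_[p[:,0],-p[:,1],-np.ones(len(p))]; E=s['extrinsics']
    return E[:3,3],d@E[:3,:3].T
def plane(s,uv,z):
    o,d=ray(s,uv); z=np.asarray(z,float); return o+d*((z-o[2])/d[:,2])[:,None]
def cloud(s):
    h,w=s['z_map'].shape; v,u=np.mgrid[:h,:w]; o,d=ray(s,np.c_[u.ravel(),v.ravel()])
    return (o+d*s['z_map'].reshape(-1,1)).reshape(h,w,3)
E
python3 - <<'E'
from h import *
for n in('top','scene'):
    s=snap(n,n+'0'); print(n,s['fov_y'],s['cx'],s['cy'],s['k1'],s['extrinsics'].round(3).tolist())
print(manip.finger_overhang); print(manip.sense())
E
```

```text
pics
top 47.77213832439995 282.85033599166337 200.19038060019284 0.005936595583199843 [[0.048, 0.976, -0.21, 0.284], [-0.999, 0.047, -0.007, 0.002], [0.003, 0.211, 0.978, 1.083], [0.0, 0.0, 0.0, 1.0]]
scene 46.30282492629149 272.99169699605346 218.08355509386644 -0.012560879888129777 [[0.07, -0.759, 0.647, 1.379], [0.997, 0.043, -0.058, -0.07], [0.016, 0.65, 0.76, 1.069], [0.0, 0.0, 0.0, 1.0]]
0.014
{'t': 0.1, 'q': array([ 9.62493842e-01,  5.28377017e-01,  1.43376676e+00, -3.64185643e-05,
        1.18142483e+00, -1.78482626e-01]), 'qd': array([-0.00019926, -0.00226945, -0.00488169,  0.00035269, -0.00026065,
       -0.00173608]), 'tau': array([ 1.25333436e-04, -4.43303704e+01, -1.78585964e+01, -2.05570227e-04,
        3.84210551e-03,  1.71776031e-05]), 'tcp_pos': array([0.26005374, 0.56764589, 0.24443147]), 'tool_rot': array([ 2.13252557e-01,  9.76996607e-01, -9.18964627e-04, -3.63162323e-04]), 'force': array([ 0.19510947, -0.64693497,  0.26005549]), 'ft_torque': array([ 0.0248733 , -0.03548168,  0.01144492]), 'gripper_force': 0.0, 'finger_gap': 1.0059153500696754}
```

View pics/top0.png

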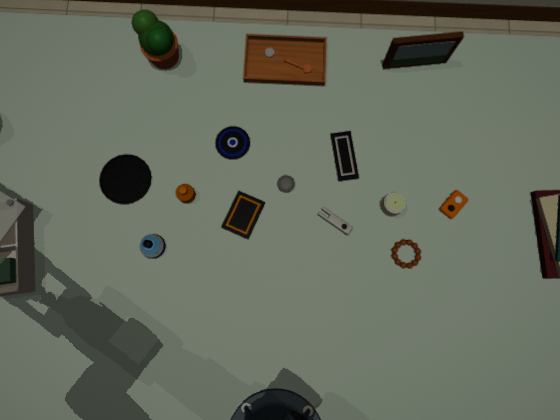

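View pics/scene0.png

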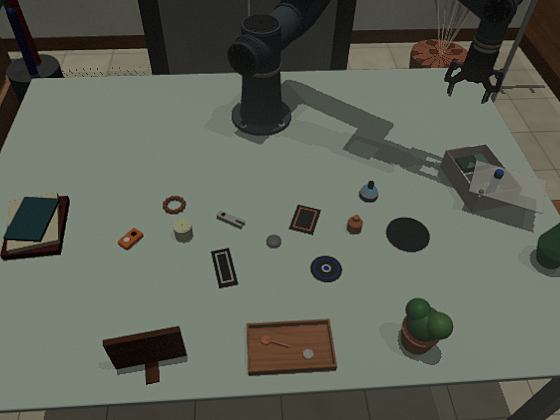

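The top view shows: bell (152,245), dish (125,179), bottle (185,193), eye pad (233,143), remote pad (243,215), pebble (286,184), clip pad (344,156), clip (335,221), candle (395,204), remote (453,204) and bead loop (406,254). The scene view shows the same things, mirrored.

```bash
cat > meas.py <<'E'
from h import *
L={'top':dict(bell=(152,245),dish=(125,179),bottle=(185,193),eye=(233,143),rpad=(243,215),pebble=(286,184),cpad=(344,156),clip=(335,221),candle=(395,204),remote=(453,204),bead=(406,254)),
'scene':dict(bell=(369,191),dish=(408,234),bottle=(355,225),eye=(326,268),rpad=(305,219),pebble=(274,241),cpad=(224,267),clip=(230,219),candle=(183,231),remote=(130,238),bead=(174,204))}
PL=dict(bell=.0,dish=.007,bottle=.0,eye=.004,rpad=.004,pebble=.007,cpad=.004,clip=.016,candle=.042,remote=.015,bead=.007)
if __name__=='__main__':
  for n in('top','scene'):
    s=pickle.load(open(n+'0.pkl','rb')); im=s['image']; hsv=cv2.cvtColor(im,cv2.COLOR_RGB2HSV); C=cloud(s)
    tiles=[]
    for k,(u,v) in L[n].items():
        r=34; y0,x0=v-r,u-r; sub=im[y0:v+r,x0:u+r].astype(int); hs=hsv[y0:v+r,x0:u+r]
        z=C[y0:v+r,x0:u+r,2]
        if k in('dish','eye','rpad','cpad'): m=sub.max(2)<75
        elif k in('remote','bead'): m=(hs[...,1]>120)&((hs[...,0]<25)|(hs[...,0]>170))
        else: m=z>(.008 if k!='pebble' else .005)
        if k in('remote',): m|=(z>.008)
        m=cv2.morphologyEx(m.astype(np.uint8),cv2.MORPH_CLOSE,np.ones((3,3)))
        cs,_=cv2.findContours(m,cv2.RETR_EXTERNAL,cv2.CHAIN_APPROX_NONE)
        c=max(cs,key=cv2.contourArea)
        f=np.zeros_like(m); cv2.drawContours(f,[c],-1,1,-1)
        uv=np.argwhere(f)[:,::-1]+[x0,y0]
        P=plane(s,uv,np.full(len(uv),PL[k])); ce=P[:,:2].mean(0)
        # filled-area second moments -> full rectangle sizes and heading
        w,V=np.linalg.eigh(np.cov(P[:,:2].T)); 
        zz=C[uv[:,1],uv[:,0],2]
        print(n,k,'c',ce.round(4),'size',np.sqrt(12*w[::-1]).round(4),'ang',round(np.degrees(np.arctan2(V[1,1],V[0,1]))%180,1),'z',np.percentile(zz,[5,50,98]).round(4))
        t=im[y0:v+r,x0:u+r,::-1].copy(); t=cv2.resize(t,None,fx=2.9,fy=2.9,interpolation=cv2.INTER_CUBIC)
        t=cv2.convertScaleAbs(t,alpha=1.5)
        cv2.polylines(t,[((c+.5)*2.9).astype(int)],True,(0,255,255),1); tiles.append(t)
    tiles.append(tiles[0]*0)
    cv2.imwrite(f'pics/m_{n}.png',np.vstack([np.hstack(tiles[i:i+4]) for i in(0,4,8)]))
E
python3 meas.py
```

```text
top bell c [0.3962 0.3044] size [0.0501 0.0487] ang 73.3 z [0.0125 0.0308 0.0599]
top dish c [0.5491 0.3816] size [0.1066 0.1041] ang 59.5 z [0.0004 0.0039 0.0098]
top bottle c [0.5234 0.2406] size [0.0429 0.0378] ang 47.6 z [0.0162 0.0347 0.0546]
top eye c [0.6518 0.1375] size [0.073  0.0718] ang 8.0 z [0.0014 0.0049 0.0094]
top rpad c [0.4784 0.1008] size [0.096  0.0695] ang 158.5 z [0.0012 0.0043 0.009 ]
top pebble c [0.5549 0.0071] size [0.0373 0.0365] ang 170.4 z [0.0073 0.0135 0.0195]
top cpad c [ 0.6318 -0.1303] size [0.1204 0.0495] ang 10.8 z [0.0006 0.0043 0.0082]
top clip c [ 0.4719 -0.1099] size [0.0831 0.0231] ang 57.0 z [0.0016 0.0154 0.0225]
top candle c [ 0.5114 -0.2363] size [0.0511 0.0436] ang 135.2 z [0.0171 0.0418 0.0467]
top remote c [ 0.5244 -0.3824] size [0.0655 0.0387] ang 137.5 z [0.0095 0.0147 0.0196]
top bead c [ 0.4064 -0.2742] size [0.0566 0.0549] ang 99.8 z [-0.0023  0.0099  0.0164]
scene bell c [0.3806 0.3053] size [0.0724 0.0481] ang 158.7 z [0.0088 0.0261 0.0559]
scene dish c [0.5552 0.3799] size [0.1075 0.1034] ang 141.6 z [-0.0025  0.0012  0.0073]
scene bottle c [0.5034 0.2398] size [0.0585 0.0375] ang 160.7 z [0.011  0.031  0.0539]
scene eye c [0.6544 0.1366] size [0.0727 0.0711] ang 156.9 z [-0.0015  0.0023  0.0075]
scene rpad c [0.4817 0.1001] size [0.0962 0.0686] ang 158.5 z [-0.0019  0.0021  0.0067]
scene pebble c [0.5557 0.0046] size [0.0398 0.0351] ang 132.4 z [0.0055 0.0111 0.018 ]
scene cpad c [ 0.6354 -0.1301] size [0.12   0.0488] ang 10.8 z [-0.0021  0.0019  0.0063]
scene clip c [ 0.4792 -0.1111] size [0.0814 0.0251] ang 56.0 z [0.0073 0.0129 0.0186]
scene candle c [ 0.5312 -0.2367] size [0.0667 0.0447] ang 11.1 z [0.0107 0.0382 0.0442]
scene remote c [ 0.5315 -0.3823] size [0.0637 0.0421] ang 141.2 z [0.005  0.0119 0.0171]
scene bead c [ 0.4057 -0.2745] size [0.0564 0.0553] ang 20.1 z [-0.0046  0.0072  0.0154]
```

View pics/m_top.png

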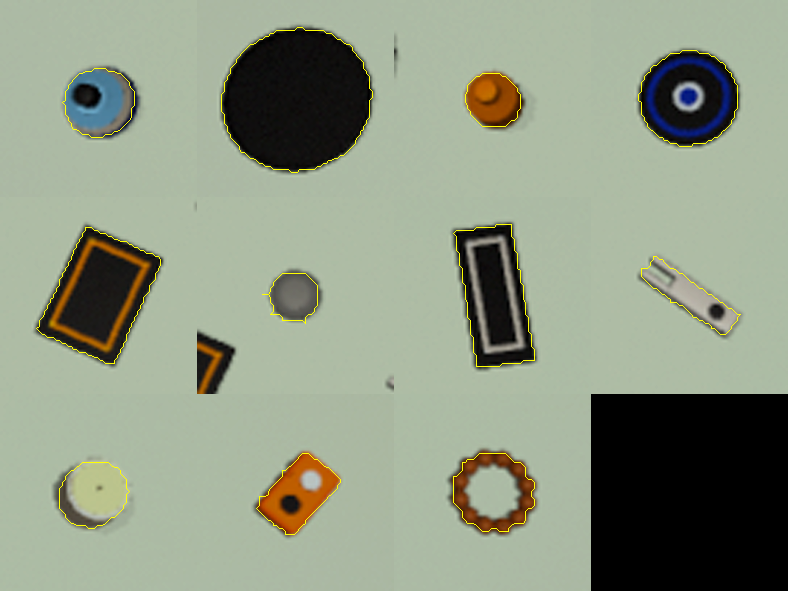

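View pics/m_scene.png

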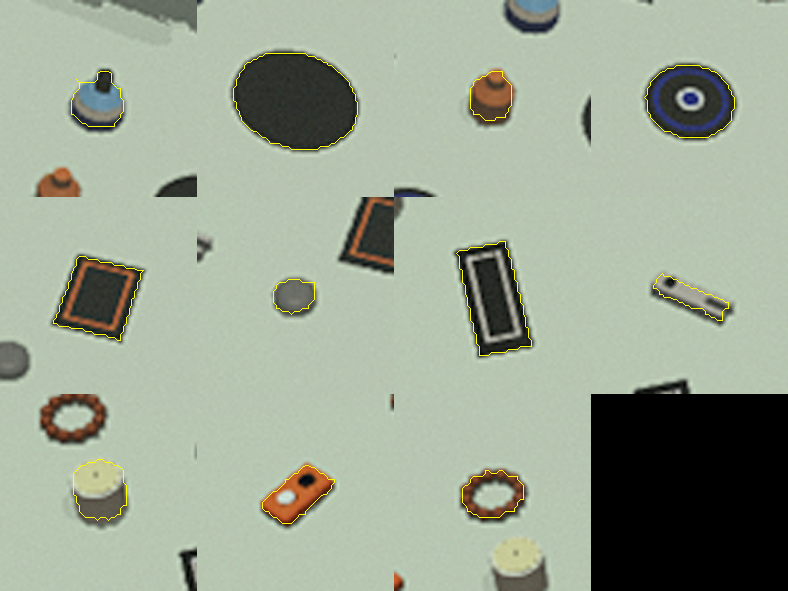

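The masks follow the pads, remote, clip and bead loop closely. I'll triangulate the bell's knob and write the move-delta helper.

```bash
cat > d.py <<'E'
# usage: d.py x y z [heading of tool y, deg]
from h import *
from scipy.spatial.transform import Rotation as R
st=manip.sense(); M=R.from_quat(st['tool_rot']).as_matrix(); p=st['tcp_pos']
hy=np.degrees(np.arctan2(M[1,1],M[0,1]))
print('t',round(st['t'],2),'p',p.round(4),'hy',round(hy,2),'tilt',np.degrees(M[:2,2]).round(2),'q',st['q'].round(2),'F',st['force'].round(1),'gap',round(st['finger_gap'],3),'gf',round(st['gripper_force'],1))
if len(sys.argv)>3:
    a=list(map(float,sys.argv[1:]))
    if len(a)>3:
        w=-(a[3]-hy); w=(w+90)%180-90; print('wz',round(w,2))
        M2=M@R.from_euler('z',w,degrees=True).as_matrix(); print('after turn d',(M2.T@(np.array(a[:3])-p)*1000).round(1),'mm')
    print('now d',(M.T@(np.array(a[:3])-p)*1000).round(1),'mm')
E
python3 - <<'E'
from h import *
# knob: dark blob; triangulate from the blob's top region
def blob(n,u,v,r,f=None):
    s=pickle.load(open(n+'0.pkl','rb')); C=cloud(s); y,x=np.mgrid[v-r:v+r+1,u-r:u+r+1]
    sub=s['image'][v-r:v+r+1,u-r:u+r+1].astype(int).max(2); z=C[v-r:v+r+1,u-r:u+r+1,2]
    m=(sub<60)&(z>.05); return s,np.c_[x[m],y[m]],C[y[m],x[m]]
for n,u,v in(('top',148,244),('scene',371,183)):
    s,uv,P=blob(n,u,v,10); c=uv.mean(0); print(n,c,len(uv),P.mean(0).round(4),plane(s,[c],[.058]).round(4))
E
python3 d.py .39 .305 .15 65
```

```text
top [146.69230769 243.30769231] 52 [0.3954 0.2998 0.0577] [[0.3953 0.2997 0.058 ]]
scene [370.90909091 182.90909091] 22 [0.3973 0.3005 0.0543] [[0.4009 0.2992 0.058 ]]
t 0.1 p [0.2601 0.5676 0.2444] hy 65.37 tilt [-0.06 -0.09] q [ 0.96  0.53  1.43 -0.    1.18 -0.18] F [ 0.2 -0.6  0.3] gap 1.006 gf 0.0
wz 0.37
after turn d [-228.8 -182.9   94.7] mm
now d [-227.6 -184.4   94.7] mm
```

Emit:
{"fn": "drive_tool", "kwargs": {"plan": [[-0.0296,-0.0233,0.012,0,0,0,0],[-0.0296,-0.0233,0.012,0,0,0,0],[-0.0296,-0.0233,0.012,0,0,0,0],[-0.0296,-0.0233,0.012,0,0,0,0],[-0.0296,-0.0233,0.012,0,0,0,0],[-0.0296,-0.0233,0.012,0,0,0,0],[-0.0296,-0.0233,0.012,0,0,0,0],[-0.0296,-0.0233,0.012,0,0,0,0],[0,0,0,0,0,0,0],[0,0,0,0,0,0,0]], "newtons": 40}}

```text
t: 1.1
tcp_pos: [0.3981, 0.2993, 0.1489]
tool_rot: [0.214, 0.977, -0.0, -0.001]
force: [-0.5, 0.2, -0.7]
finger_gap: 0.501
gripper_force: 0.0
```

```bash
python3 d.py .3975 .2995 .054
```

```text
t 1.1 p [0.3981 0.2993 0.1489] hy 65.23 tilt [-0.08 -0.02] q [ 0.42  0.51  1.84  0.    0.8  -0.72] F [-0.5  0.2 -0.7] gap 0.501 gf 0.0
now d [ 0.5 -0.  94.9] mm
```

Emit:
{"fn": "drive_tool", "kwargs": {"plan": [[0.0005,0,0.02,0,0,0,0],[0,0,0.02,0,0,0,0],[0,0,0.02,0,0,0,0],[0,0,0.02,0,0,0,0],[0,0,0.01,0,0,0,0],[0,0,0.005,0,0,0,0],[0,0,0,0,0,0,0]]}}

```text
t: 1.8
tcp_pos: [0.3972, 0.3008, 0.0542]
tool_rot: [0.213, 0.977, -0.0, -0.0]
force: [0.5, -0.1, -0.2]
finger_gap: 0.498
gripper_force: 0.0
```

Emit:
{"fn": "drive_tool", "kwargs": {"plan": [[0,0,0,0,0,0,-0.4],[0,0,0,0,0,0,-0.7],[0,0,0,0,0,0,-1],[0,0,0,0,0,0,-1],[0,0,0,0,0,0,-1],[0,0,0,0,0,0,-1]], "newtons": 40}}

```text
t: 2.4
tcp_pos: [0.3978, 0.3003, 0.0548]
tool_rot: [0.213, 0.977, 0.0, 0.0]
force: [-0.8, -1.0, 5.2]
finger_gap: 0.19
gripper_force: 39.5
```

```bash
python3 d.py .653 .137 .15; python3 -c "
from h import *
s=snap('scene','g1');cv2.imwrite('pics/g1c.png',cv2.resize(s['image'][110:250,290:450,::-1],None,fx=4,fy=4))"
```

```text
t 2.4 p [0.3978 0.3003 0.0548] hy 65.37 tilt [0.05 0.02] q [ 0.42  0.69  1.89 -0.    0.56 -0.72] F [-0.8 -1.   5.2] gap 0.19 gf 39.5
now d [-300.1  -42.   -95. ] mm
```

View pics/g1c.png

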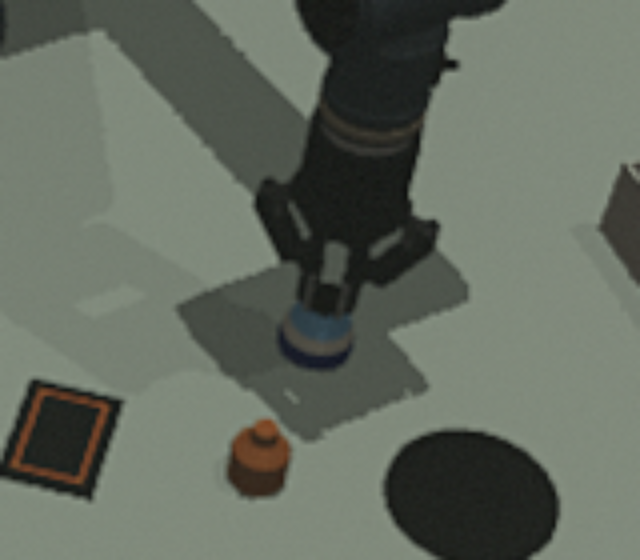

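The gap reads 16 mm with 40 N on the pads, and the crop shows the fingers on the knob with the bell upright. I'll lift and carry it to the eye pad.

Emit:
{"fn": "drive_tool", "kwargs": {"plan": [[0,0,-0.02,0,0,0,-1],[0,0,-0.03,0,0,0,-1],[0,0,-0.03,0,0,0,-1],[-0.03,-0.004,-0.015,0,0,0,-1],[-0.04,-0.006,0,0,0,0,-1],[-0.04,-0.006,0,0,0,0,-1],[-0.04,-0.006,0,0,0,0,-1],[-0.04,-0.006,0,0,0,0,-1],[-0.04,-0.006,0,0,0,0,-1],[-0.04,-0.006,0,0,0,0,-1]]}}

```text
t: 3.45
tcp_pos: [0.6271, 0.1502, 0.1486]
tool_rot: [0.213, 0.977, -0.0, -0.001]
force: [0.3, -0.4, -0.7]
finger_gap: 0.192
gripper_force: 39.3
```

Emit:
{"fn": "drive_tool", "kwargs": {"plan": [[-0.02,-0.002,0,0,0,0,-1],[-0.01,0,0,0,0,0,-1],[0,0,0,0,0,0,-1],[0,0,0,0,0,0,-1],[0,0,0,0,0,0,-1]]}}

```text
t: 3.95
tcp_pos: [0.651, 0.1381, 0.149]
tool_rot: [0.213, 0.977, -0.0, -0.001]
force: [0.4, 0.2, -0.8]
finger_gap: 0.192
gripper_force: 39.3
```

```bash
python3 d.py .653 .137 .0595
```

```text
t 3.95 p [0.651  0.1381 0.149 ] hy 65.45 tilt [-0.12  0.01] q [ 0.04  0.69  1.4   0.    1.05 -1.1 ] F [ 0.4  0.2 -0.8] gap 0.192 gf 39.3
now d [-2.5 -0.2 89.5] mm
```

Emit:
{"fn": "drive_tool", "kwargs": {"plan": [[-0.0025,0,0.02,0,0,0,-1],[0,0,0.02,0,0,0,-1],[0,0,0.02,0,0,0,-1],[0,0,0.014,0,0,0,-1],[0,0,0.004,0,0,0,-1],[0,0,0.004,0,0,0,-1],[0,0,0.004,0,0,0,-1],[0,0,0.0025,0,0,0,-1],[0,0,0,0,0,0,-1]]}}

```text
t: 4.85
tcp_pos: [0.6551, 0.136, 0.061]
tool_rot: [0.213, 0.977, 0.0, 0.0]
force: [-0.4, -1.1, -0.2]
finger_gap: 0.188
gripper_force: 39.4
```

```bash
python3 d.py .653 .137 .0595; python3 -c "
from h import *
a=snap('scene','g2');b=snap('top','g2t');f=lambda i,r,c:cv2.resize(i['image'][r-35:r+35,c-45:c+45,::-1],None,fx=4.4,fy=4.4,interpolation=cv2.INTER_CUBIC)
cv2.imwrite('pics/g2c.png',cv2.convertScaleAbs(np.hstack([f(a,260,326),f(b,143,233)]),alpha=1.6))"
```

```text
t 4.85 p [0.6551 0.136  0.061 ] hy 65.37 tilt [0.02 0.  ] q [ 0.04  0.81  1.44  0.    0.89 -1.1 ] F [-0.4 -1.1 -0.2] gap 0.188 gf 39.4
now d [2.4 0.  1.5] mm
```

View pics/g2c.png

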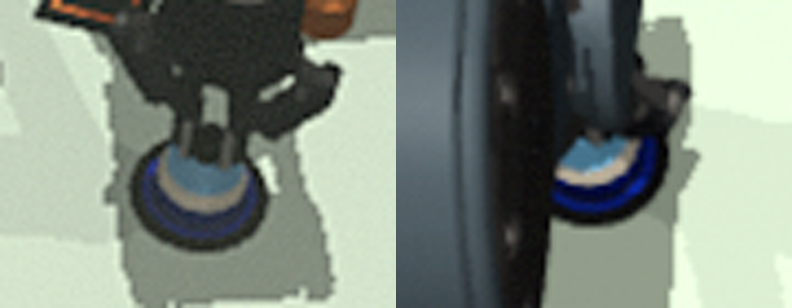

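The bell hangs just above the pad and is roughly centred in the blue ring in both views. I'll correct by about 2 mm and set it down.

Emit:
{"fn": "drive_tool", "kwargs": {"plan": [[0.002,0,0.0005,0,0,0,-1],[0,0,0.001,0,0,0,-1],[0,0,0.001,0,0,0,-1],[0,0,0,0,0,0,-1]]}}

```text
t: 5.35
tcp_pos: [0.6533, 0.1368, 0.059]
tool_rot: [0.213, 0.977, -0.0, 0.0]
force: [-1.8, -0.2, 2.7]
finger_gap: 0.191
gripper_force: 39.7
```

```bash
python3 d.py .653 .137 .0585
```

```text
t 5.35 p [0.6533 0.1368 0.059 ] hy 65.38 tilt [ 0.02 -0.01] q [ 0.04  0.81  1.44 -0.    0.88 -1.1 ] F [-1.8 -0.2  2.7] gap 0.191 gf 39.7
now d [0.4 0.1 0.5] mm
```

Emit:
{"fn": "drive_tool", "kwargs": {"plan": [[0,0,0,0,0,0,-0.4],[0,0,0,0,0,0,-0.1],[0,0,0,0,0,0,0.1],[0,0,-0.01,0,0,0,0.1],[0,0,-0.03,0,0,0,0.1],[0,0,-0.04,0,0,0,0.1],[0,0,-0.03,0,0,0,0.1],[0.03,-0.03,0,0,0,0,0.1],[0.04,-0.04,0,0,0,0,0.1],[0.03,-0.03,0,0,0,0,0.1]]}}

```text
t: 6.35
tcp_pos: [0.5247, 0.0895, 0.1693]
tool_rot: [0.213, 0.977, -0.0, 0.0]
force: [-0.0, -0.7, -0.8]
finger_gap: 0.551
gripper_force: 0.0
```

```bash
python3 d.py .4063 -.2744 .1 110
cat > place.py <<'E'
from h import *
# bell knob and pad ring centre
for n,u,v in(('top',233,143),('scene',326,262)):
    s=snap(n,'b_'+n); C=cloud(s); r=24; y,x=np.mgrid[v-r:v+r+1,u-r:u+r+1]; im=s['image'][y,x].astype(int); z=C[y,x,2]
    m=(im.max(2)<70)&(z>.052)&(z<.075); k=np.c_[x[m],y[m]].mean(0)
    m2=(z>.01)|(im.max(2)<70)
    print(n,m.sum(),'knob',plane(s,[k],[.062]).round(4)[0])
E
python3 place.py
```

```text
t 6.35 p [0.5247 0.0895 0.1693] hy 65.41 tilt [ 0.03 -0.01] q [-0.04  0.51  1.74 -0.    0.89 -1.18] F [-0.  -0.7 -0.8] gap 0.551 gf 0.0
wz -44.59
after turn d [ 235.8 -301.4   69.3] mm
now d [ -43.7 -380.2   69.3] mm
top 0 knob [nan nan nan]
scene 41 knob [0.657  0.1356 0.062 ]place.py:5: RuntimeWarning: Mean of empty slice.
  m=(im.max(2)<70)&(z>.052)&(z<.075); k=np.c_[x[m],y[m]].mean(0)
  ret = um.true_divide(
```

Emit:
{"fn": "drive_tool", "kwargs": {"plan": [[-0.004,-0.04,0.003,0,0,0,1],[-0.005,-0.045,0.008,0,0,0,1],[-0.005,-0.045,0.008,0,0,0,1],[-0.005,-0.045,0.008,0,0,0,1],[-0.005,-0.045,0.008,0,0,0,1],[-0.005,-0.045,0.008,0,0,0,1],[-0.005,-0.045,0.008,0,0,0,1],[-0.005,-0.04,0.01,0,0,0,1],[-0.005,-0.03,0.008,0,0,0,1],[0,0,0,0,0,0,1]]}}

```text
t: 7.45
tcp_pos: [0.4092, -0.2791, 0.0992]
tool_rot: [0.216, 0.976, -0.001, 0.002]
force: [-0.0, 0.0, -0.8]
finger_gap: 1.003
gripper_force: 0.0
```

```bash
python3 d.py .4063 -.2744 .1;python3 place.py 2>/dev/null; python3 -c "
from h import *
b=pickle.load(open('b_top.pkl','rb'));f=lambda i,r,c:cv2.resize(i['image'][r-35:r+35,c-45:c+45,::-1],None,fx=4.4,fy=4.4,interpolation=cv2.INTER_CUBIC)
cv2.imwrite('pics/g3c.png',cv2.convertScaleAbs(np.hstack([f(b,143,233),f(b,254,406)]),alpha=1.6))"
```

```text
t 7.45 p [ 0.4092 -0.2791  0.0992] hy 65.08 tilt [ 0.15 -0.2 ] q [-0.82  0.6   1.88 -0.    0.66 -1.96] F [-0.   0.  -0.8] gap 1.003 gf 0.0
now d [ 4.6  3.  -0.9] mm
top 45 knob [0.6486 0.1374 0.062 ]
scene 38 knob [0.6566 0.1354 0.062 ]
```

View pics/g3c.png

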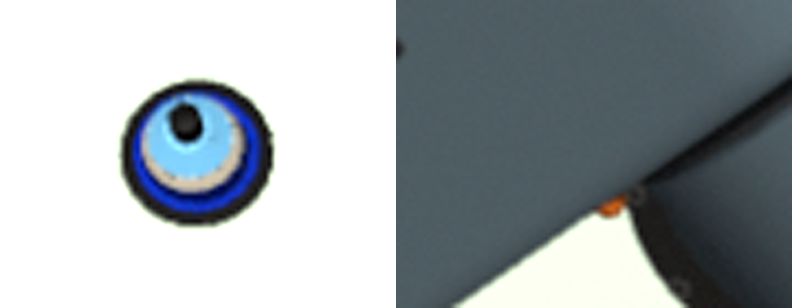

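The bell sits centred on its pad: the knob averages (0.6526, 0.1364) over the two views and the pad is at (0.653, 0.137). Next I'll go down on the bead loop.

Emit:
{"fn": "drive_tool", "kwargs": {"plan": [[0.0045,0.003,0.02,0,0,0,1],[0,0,0.02,0,0,0,1],[0,0,0.02,0,0,0,1],[0,0,0.015,0,0,0,1],[0,0,0.005,0,0,0,1],[0,0,0.005,0,0,0,1],[0,0,0.003,0,0,0,1],[0,0,0,0,0,0,1]]}}

```text
t: 8.35
tcp_pos: [0.4059, -0.2692, 0.0116]
tool_rot: [0.213, 0.977, -0.0, 0.0]
force: [-0.8, 0.6, -0.2]
finger_gap: 1.005
gripper_force: 0.0
```

```bash
python3 d.py .4063 -.2744 .01
```

```text
t 8.35 p [ 0.4059 -0.2692  0.0116] hy 65.4 tilt [ 0.02 -0.02] q [-0.82  0.77  1.93  0.    0.44 -1.96] F [-0.8  0.6 -0.2] gap 1.005 gf 0.0
now d [-2.5 -4.6  1.6] mm
```

Emit:
{"fn": "drive_tool", "kwargs": {"plan": [[-0.0025,-0.0045,0.001,0,0,0,1],[0,0,0,0,0,0,1],[0,0,0,0,0,0,0.7],[0,0,0,0,0,0,0.5],[0,0,0,0,0,0,0.3],[0,0,0,0,0,0,0.3],[0,0,0,0,0,0,0.3]], "newtons": 30}}

```text
t: 9.05
tcp_pos: [0.4061, -0.2748, 0.0112]
tool_rot: [0.213, 0.977, -0.0, 0.0]
force: [-1.5, -0.2, 6.3]
finger_gap: 0.798
gripper_force: 31.9
```

```bash
python3 d.py .5515 .381 .15
```

```text
t 9.05 p [ 0.4061 -0.2748  0.0112] hy 65.39 tilt [ 0.04 -0.06] q [-0.82  0.77  1.92 -0.    0.45 -1.96] F [-1.5 -0.2  6.3] gap 0.798 gf 31.9
now d [ 140.8  656.7 -139.4] mm
```

Emit:
{"fn": "drive_tool", "kwargs": {"plan": [[0,0,-0.01,0,0,0,0.3],[0,0,-0.03,0,0,0,0.3],[0,0,-0.04,0,0,0,0.3],[0,0,-0.04,0,0,0,0.3],[0.005,0.025,-0.02,0,0,0,0.3],[0.01,0.04,0,0,0,0,0.3],[0.01,0.045,0,0,0,0,0.3],[0.01,0.045,0,0,0,0,0.3],[0.01,0.045,0,0,0,0,0.3],[0.01,0.045,0,0,0,0,0.3]]}}

```text
t: 10.05
tcp_pos: [0.4579, -0.0269, 0.1509]
tool_rot: [0.214, 0.977, 0.0, 0.0]
force: [-0.2, 0.1, -0.7]
finger_gap: 0.798
gripper_force: 34.2
```

Emit:
{"fn": "drive_tool", "kwargs": {"plan": [[0.01,0.045,0,0,0,0,0.3],[0.01,0.045,0,0,0,0,0.3],[0.01,0.045,0,0,0,0,0.3],[0.01,0.045,0,0,0,0,0.3],[0.01,0.045,0,0,0,0,0.3],[0.01,0.045,0,0,0,0,0.3],[0.01,0.045,0,0,0,0,0.3],[0.01,0.04,0,0,0,0,0.3],[0.004,0.03,0,0,0,0,0.3],[0,0,0,0,0,0,0.3]]}}

```text
t: 11.05
tcp_pos: [0.5427, 0.3603, 0.1508]
tool_rot: [0.211, 0.977, 0.001, 0.001]
force: [-0.5, -0.8, 0.5]
finger_gap: 0.794
gripper_force: 34.2
```

```bash
python3 d.py .5515 .381 .016
```

```text
t 11.05 p [0.5427 0.3603 0.1508] hy 65.6 tilt [0.16 0.13] q [ 0.41  0.67  1.45  0.    1.02 -0.73] F [-0.5 -0.8  0.5] gap 0.794 gf 34.2
now d [  0.7  22.1 134.9] mm
```

Emit:
{"fn": "drive_tool", "kwargs": {"plan": [[0,0.02,0,0,0,0,0.3],[0,0.002,0.01,0,0,0,0.3],[0,0,0.03,0,0,0,0.3],[0,0,0.03,0,0,0,0.3],[0,0,0.03,0,0,0,0.3],[0,0,0.005,0,0,0,0.3],[0,0,0,0,0,0,0.3],[0,0,0,0,0,0,0.3]]}}

```text
t: 11.85
tcp_pos: [0.5521, 0.376, 0.0465]
tool_rot: [0.214, 0.977, 0.0, 0.001]
force: [0.4, -0.1, -0.1]
finger_gap: 0.795
gripper_force: 34.2
```

```bash
python3 d.py .5515 .381 .0145;  python3 -c "
from h import *
a=snap('scene','g4');f=lambda i,r,c:cv2.resize(i['image'][r-45:r+45,c-60:c+60,::-1],None,fx=5,fy=5,interpolation=cv2.INTER_CUBIC)
cv2.imwrite('pics/g4c.png',cv2.convertScaleAbs(f(a,225,408),alpha=1.6))"
```

```text
t 11.85 p [0.5521 0.376  0.0465] hy 65.34 tilt [0.09 0.04] q [ 0.43  0.83  1.45 -0.    0.86 -0.71] F [ 0.4 -0.1 -0.1] gap 0.795 gf 34.2
now d [ 2.7  4.3 32. ] mm
```

View pics/g4c.png

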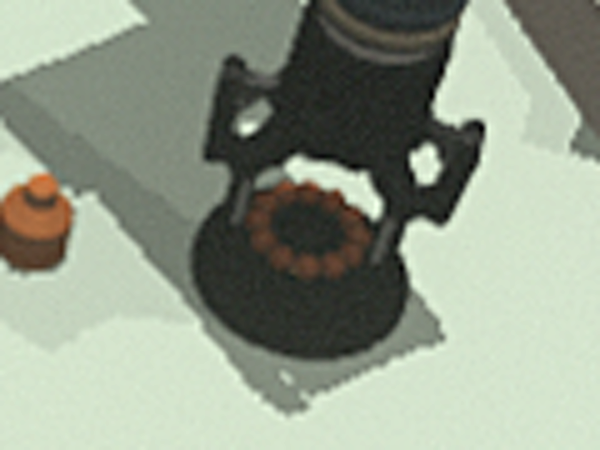

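The loop hangs level in the fingers over the dish. I'll lower it.

Emit:
{"fn": "drive_tool", "kwargs": {"plan": [[0.0025,0.0045,0.015,0,0,0,0.3],[0,0,0.01,0,0,0,0.3],[0,0,0.004,0,0,0,0.3],[0,0,0.0015,0,0,0,0.3],[0,0,0,0,0,0,0.3]]}}

```text
t: 12.4
tcp_pos: [0.5506, 0.3814, 0.0146]
tool_rot: [0.213, 0.977, -0.0, -0.0]
force: [0.6, 0.0, 0.1]
finger_gap: 0.796
gripper_force: 34.2
```

```bash
python3 d.py .5515 .381 .0142
```

```text
t 12.4 p [0.5506 0.3814 0.0146] hy 65.39 tilt [-0.03 -0.01] q [ 0.44  0.88  1.44 -0.    0.82 -0.7 ] F [0.6 0.  0.1] gap 0.796 gf 34.2
now d [-0.9  0.   0.4] mm
```

Emit:
{"fn": "drive_tool", "kwargs": {"plan": [[0,0,0.001,0,0,0,0.3],[0,0,0,0,0,0,0.7],[0,0,0,0,0,0,0.8],[0,0,0,0,0,0,0.8],[0,0,-0.01,0,0,0,0.8],[0,0,-0.03,0,0,0,0.8],[0,0,-0.04,0,0,0,0.8],[0,0,-0.04,0,0,0,0.4],[0,-0.04,0,0,0,0,0],[0,-0.04,0,0,0,0,0]]}}

```text
t: 13.4
tcp_pos: [0.5189, 0.3091, 0.1367]
tool_rot: [0.212, 0.977, 0.002, 0.003]
force: [0.7, -0.1, -0.5]
finger_gap: 0.498
gripper_force: 0.0
```

```bash
python3 d.py .4755 -.1105 .1 146.5
```

```text
t 13.4 p [0.5189 0.3091 0.1367] hy 65.49 tilt [0.36 0.12] q [ 0.35  0.64  1.59 -0.    0.91 -0.79] F [ 0.7 -0.1 -0.5] gap 0.498 gf 0.0
wz -81.01
after turn d [ 374.  -195.3   35.5] mm
now d [-134.4 -400.    35.5] mm
```

Emit:
{"fn": "drive_tool", "kwargs": {"plan": [[-0.012,-0.035,0,0,0,0,0],[-0.015,-0.045,0,0,0,0,0],[-0.015,-0.045,0,0,0,0,0],[-0.015,-0.045,0,0,0,0,0],[-0.015,-0.045,0,0,0,0,0],[-0.015,-0.045,0,0,0,0,0],[-0.015,-0.045,0,0,0,0,0],[-0.015,-0.045,0,0,0,0,0],[-0.012,-0.04,0,0,0,0,0],[0,0,0,0,0,8.25,0]]}}

```text
t: 14.4
tcp_pos: [0.4734, -0.1052, 0.1348]
tool_rot: [0.287, 0.958, -0.001, 0.002]
force: [0.5, 0.2, -0.1]
finger_gap: 0.498
gripper_force: 0.0
```

Emit:
{"fn": "drive_tool", "kwargs": {"plan": [[0,0,0,0,0,8.25,0],[0,0,0,0,0,8.25,0],[0,0,0,0,0,8.25,0],[0,0,0,0,0,8.25,0],[0,0,0,0,0,8.25,0],[0,0,0,0,0,8.25,0],[0,0,0,0,0,8.25,0],[0,0,0,0,0,8.25,0],[0,0,0,0,0,8.25,0],[0,0,0,0,0,8.25,0]]}}

```text
t: 15.4
tcp_pos: [0.4727, -0.0998, 0.1346]
tool_rot: [0.847, 0.532, 0.0, 0.001]
force: [-0.7, -0.4, 0.6]
finger_gap: 0.496
gripper_force: 0.0
```

Emit:
{"fn": "drive_tool", "kwargs": {"plan": [[0,0,0,0,0,8.0,0],[0,0,0,0,0,0,0],[0,0,0,0,0,0,0]]}}

```text
t: 15.7
tcp_pos: [0.4726, -0.0998, 0.1343]
tool_rot: [0.88, 0.476, 0.0, 0.0]
force: [0.2, 0.7, 0.8]
finger_gap: 0.5
gripper_force: 0.0
```

```bash
python3 d.py .4755 -.1105 .06 146.5
python3 - <<'E'
from h import *
s=snap('top','t5'); a=snap('scene','s5')
f=lambda i,r,c:cv2.resize(i['image'][r-35:r+35,c-45:c+45,::-1],None,fx=4.4,fy=4.4,interpolation=cv2.INTER_CUBIC)
for i,n,u,v in((s,'top',125,179),(a,'scene',408,234)):
    r=30; sub=i['image'][v-r:v+r,u-r:u+r]; 
    m=(sub[...,0].astype(int)-sub[...,2]>25).astype(np.uint8)
    cs,_=cv2.findContours(m,cv2.RETR_EXTERNAL,cv2.CHAIN_APPROX_NONE); c=cv2.convexHull(np.vstack([k for k in cs if cv2.contourArea(k)>3]))
    g=m*0; cv2.drawContours(g,[c],-1,1,-1); uv=np.argwhere(g)[:,::-1]+[u-r,v-r]
    P=plane(i,uv,np.full(len(uv),.010))[:,:2]; print(n,P.mean(0).round(4),np.sqrt(16*np.linalg.eigvalsh(np.cov(P.T))).round(4))
cv2.imwrite('pics/g5c.png',cv2.convertScaleAbs(np.hstack([f(s,179,125),f(a,234,408)]),alpha=1.6))
E
```

```text
t 15.7 p [ 0.4726 -0.0998  0.1343] hy -33.21 tilt [ 0.05 -0.03] q [-0.44  0.52  1.89 -0.    0.73  0.14] F [0.2 0.7 0.8] gap 0.5 gf 0.0
wz 0.29
after turn d [-7.3  8.3 74.3] mm
now d [-7.4  8.2 74.3] mmTraceback (most recent call last):
  File "<stdin>", line 7, in <module>
    return _nx.concatenate(arrs, 0, dtype=dtype, casting=casting)
           ~~~~~~~~~~~~~~~^^^^^^^^^^^^^^^^^^^^^^^^^^^^^^^^^^^^^^^
ValueError: need at least one array to concatenate
```

Run:
```python
from h import *
s=pickle.load(open('t5.pkl','rb')); a=pickle.load(open('s5.pkl','rb'))
f=lambda i,r,c:cv2.resize(i['image'][r-35:r+35,c-45:c+45,::-1],None,fx=4.4,fy=4.4,interpolation=cv2.INTER_CUBIC)
cv2.imwrite('pics/g5c.png',cv2.convertScaleAbs(np.hstack([f(s,179,125),f(a,234,408)]),alpha=1.6))
```

```text
(no output)
```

View pics/g5c.png

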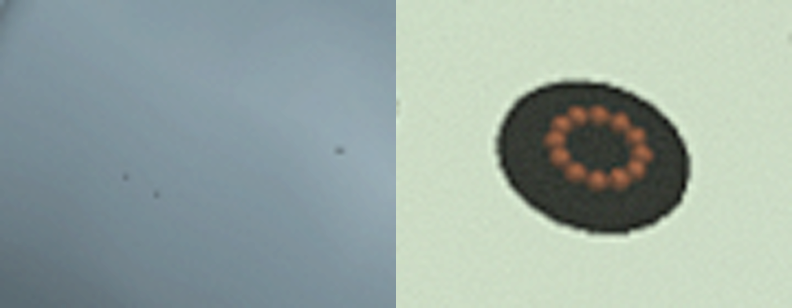

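The arm blocks the top camera here. In the scene view the loop lies flat in the dish, with the dish centre at crop (593,156) and the ring centre at (600,146). I'll measure the offset while moving onto the clip.

Emit:
{"fn": "drive_tool", "kwargs": {"plan": [[-0.007,0.008,0.015,0,0,0.3,0],[0,0,0.025,0,0,0,0],[0,0,0.025,0,0,0,0],[0,0,0.02,0,0,0,0],[0,0,0.01,0,0,0,0],[0,0,0.01,0,0,0,0],[0,0,0.006,0,0,0,0],[0,0,0,0,0,0,0],[0,0,0,0,0,0,0]]}}

```text
t: 16.7
tcp_pos: [0.4755, -0.11, 0.0232]
tool_rot: [0.882, 0.472, 0.0, 0.0]
force: [-0.2, -1.0, -0.3]
finger_gap: 0.498
gripper_force: 0.0
```

```bash
cat > loop.py <<'E'
from h import *
for n,u,v in(('top',125,179),('scene',408,234)):
    i=snap(n,'l_'+n); r=32; sub=i['image'][v-r:v+r,u-r:u+r].astype(int)
    def cen(m,z,D=0):
        cs,_=cv2.findContours(m.astype(np.uint8),cv2.RETR_EXTERNAL,cv2.CHAIN_APPROX_NONE); cs=[k for k in cs if cv2.contourArea(k)>3]
        if not cs: return None
        g=np.zeros(m.shape,np.uint8); cv2.drawContours(g,[cv2.convexHull(np.vstack(cs))],-1,1,-1); uv=np.argwhere(g)[:,::-1]+[u-r,v-r]
        P=plane(i,uv,np.full(len(uv),z))[:,:2]; return P.mean(0).round(4),np.sqrt(16*np.linalg.eigvalsh(np.cov(P.T))).round(4)
    lo=(sub[...,0]-sub[...,2]>20)
    print(n,'loop',cen(lo,.010),'dish',cen((sub.max(2)<75)|lo,.007))
E
python3 loop.py; python3 d.py .4755 -.1105 .018 146.5
```

```text
top loop (array([0.5517, 0.3841]), array([0.0699, 0.0707])) dish (array([0.5493, 0.3812]), array([0.1196, 0.1213]))
scene loop (array([0.5501, 0.3838]), array([0.0677, 0.0695])) dish (array([0.5553, 0.3798]), array([0.1202, 0.1249]))
t 16.8 p [ 0.4756 -0.1101  0.0234] hy -33.66 tilt [ 0.07 -0.04] q [-0.46  0.74  1.92 -0.    0.47  0.13] F [-0.4 -0.8 -0.3] gap 0.498 gf 0.0
wz -0.16
after turn d [-0.4  0.2  5.4] mm
now d [-0.4  0.2  5.4] mm
```

Emit:
{"fn": "drive_tool", "kwargs": {"plan": [[0,0,0.003,0,0,0,0],[0,0,0.002,0,0,0,0],[0,0,0,0,0,0,-0.3],[0,0,0,0,0,0,-0.6],[0,0,0,0,0,0,-1],[0,0,0,0,0,0,-1],[0,0,0,0,0,0,-1]], "newtons": 40}}

```text
t: 17.5
tcp_pos: [0.4752, -0.1099, 0.0179]
tool_rot: [0.882, 0.472, 0.0, 0.0]
force: [-0.5, 0.2, 2.4]
finger_gap: 0.249
gripper_force: 40.0
```

Emit:
{"fn": "drive_tool", "kwargs": {"plan": [[0,0,-0.01,0,0,0,-1],[0,0,-0.03,0,0,0,-1],[0,0,-0.03,0,0,0,-1],[0,0,-0.03,0,0,8,-1],[0,0,0,0,0,8,-1],[0,0,0,0,0,8,-1],[0,0,0,0,0,8,-1],[0,0,0,0,0,8,-1],[0,0,0,0,0,5.5,-1],[0,0,0,0,0,0,-1]]}}

```text
t: 18.5
tcp_pos: [0.4749, -0.1098, 0.1182]
tool_rot: [0.996, 0.094, -0.0, -0.0]
force: [-0.1, 0.2, -1.8]
finger_gap: 0.248
gripper_force: 39.6
```

```bash
python3 d.py .6335 -.1302 .06 -79.2
```

```text
t 18.5 p [ 0.4749 -0.1098  0.1182] hy -79.16 tilt [-0.  0.] q [-0.46  0.55  1.89  0.    0.7   0.92] F [-0.1  0.2 -1.8] gap 0.248 gf 39.6
wz 0.04
after turn d [151.9  49.8  58.2] mm
now d [151.9  49.9  58.2] mm
```

Emit:
{"fn": "drive_tool", "kwargs": {"plan": [[0.02,0.006,0,0,0,0,-1],[0.04,0.013,0,0,0,0,-1],[0.04,0.013,0,0,0,0,-1],[0.032,0.011,0.015,0,0,0,-1],[0.02,0.007,0.02,0,0,0,-1],[0,0,0.02,0,0,0,-1],[0,0,0.015,0,0,0,-1],[0,0,0.01,0,0,0,-1],[0,0,0,0,0,0,-1],[0,0,0,0,0,0,-1]]}}

```text
t: 19.5
tcp_pos: [0.6337, -0.1305, 0.0382]
tool_rot: [0.996, 0.094, 0.0, 0.0]
force: [0.6, -0.5, -1.3]
finger_gap: 0.245
gripper_force: 39.6
```

```bash
python3 d.py .6335 -.1302 .022 -79.2; python3 -c "
from h import *
a=snap('scene','g6');b=snap('top','g6t');f=lambda i,r,c:cv2.resize(i['image'][r-35:r+35,c-45:c+45,::-1],None,fx=4.4,fy=4.4,interpolation=cv2.INTER_CUBIC)
cv2.imwrite('pics/g6c.png',cv2.convertScaleAbs(np.hstack([f(a,262,224),f(b,156,344)]),alpha=1.6))"
```

```text
t 19.5 p [ 0.6337 -0.1305  0.0382] hy -79.16 tilt [ 0. -0.] q [-0.38  0.82  1.51  0.    0.81  1.01] F [ 0.6 -0.5 -1.3] gap 0.245 gf 39.6
wz 0.04
after turn d [-0.1 -0.3 16.2] mm
now d [-0.1 -0.3 16.2] mm
```

View pics/g6c.png

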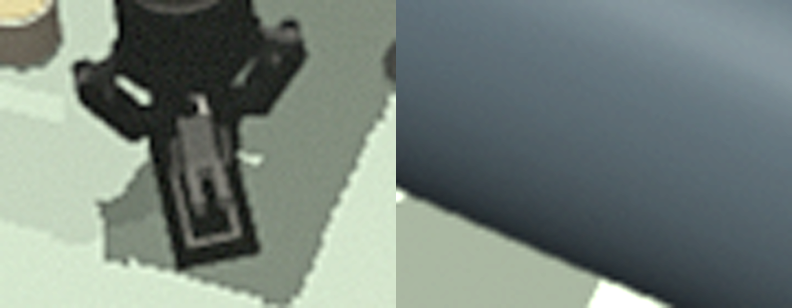

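The clip hangs level over its pad and in line with the grey outline. I'll set it down.

Emit:
{"fn": "drive_tool", "kwargs": {"plan": [[0,0,0.008,0,0,0,-1],[0,0,0.004,0,0,0,-1],[0,0,0.003,0,0,0,-1],[0,0,0.001,0,0,0,-1],[0,0,0.001,0,0,0,-1],[0,0,0,0,0,0,-1]]}}

```text
t: 20.2
tcp_pos: [0.6336, -0.1304, 0.022]
tool_rot: [0.996, 0.094, -0.0, -0.0]
force: [-2.3, 1.5, 7.8]
finger_gap: 0.248
gripper_force: 40.5
```

Emit:
{"fn": "drive_tool", "kwargs": {"plan": [[0,0,0,0,0,0,-0.4],[0,0,0,0,0,0,-0.2],[0,0,0,0,0,0,0],[0,0,-0.01,0,0,0,0],[0,0,-0.03,0,0,0,0.2],[0,0,-0.04,0,0,0,0.5],[0,0,-0.03,0,0,0,0.5],[0,0,0,0,0,0,0.5]]}}

```text
t: 21.0
tcp_pos: [0.6373, -0.1317, 0.1366]
tool_rot: [0.996, 0.094, 0.005, 0.003]
force: [2.0, -0.4, 1.1]
finger_gap: 0.75
gripper_force: 0.0
```

```bash
python3 d.py .528 -.3825 .1 49
```

```text
t 21.0 p [ 0.6373 -0.1317  0.1366] hy -79.17 tilt [ 0.59 -0.23] q [-0.38  0.69  1.46  0.    0.98  1.01] F [ 2.  -0.4  1.1] gap 0.75 gf 0.0
wz 51.83
after turn d [ 81.7 261.1  36.5] mm
now d [-154.8  225.6   36.5] mm
```

Emit:
{"fn": "drive_tool", "kwargs": {"plan": [[-0.015,0.02,0,0,0,0,0.5],[-0.02,0.03,0,0,0,0,0.5],[-0.02,0.03,0,0,0,0,0.5],[-0.02,0.03,0,0,0,0,0.5],[-0.025,0.035,0,0,0,0,0.5],[-0.025,0.035,0,0,0,0,0.5],[-0.02,0.03,0,0,0,0,0.5],[-0.01,0.015,0,0,0,0,0.5],[0,0,0,0,0,8,0.5],[0,0,0,0,0,8,0.5]]}}

```text
t: 22.0
tcp_pos: [0.5234, -0.3805, 0.1302]
tool_rot: [0.999, -0.049, -0.0, -0.001]
force: [0.1, -0.3, 0.6]
finger_gap: 0.75
gripper_force: 0.0
```

Emit:
{"fn": "drive_tool", "kwargs": {"plan": [[0,0,0,0,0,8,0.5],[0,0,0,0,0,8,0.5],[0,0,0,0,0,8,0.5],[0,0,0,0,0,8,0.5],[0,0,0,0,0,4,0.5],[0,0,0,0,0,0,0.5],[0,0,0,0,0,0,0.5]]}}

```text
t: 22.7
tcp_pos: [0.524, -0.3797, 0.1305]
tool_rot: [0.937, -0.351, -0.0, -0.0]
force: [0.0, 0.9, -1.0]
finger_gap: 0.748
gripper_force: 0.0
```

```bash
python3 d.py .528 -.3825 .03 49
python3 - <<'E'
from h import *
# remote: rotated rectangle of its contour corners, from first pictures; bystanders later
for n,(u,v) in(('top',(453,204)),('scene',(130,238))):
    s=pickle.load(open(n+'0.pkl','rb')); r=20; sub=s['image'][v-r:v+r,u-r:u+r]; hs=cv2.cvtColor(sub,cv2.COLOR_RGB2HSV)
    bw=lambda m:np.argwhere(m)[:,::-1].mean(0)+[u-r,v-r]
    i=sub.astype(int)
    core=cv2.erode(cv2.morphologyEx(((hs[...,1]>120)&(hs[...,0]<25)).astype(np.uint8),cv2.MORPH_CLOSE,np.ones((9,9))),np.ones((3,3)))>0
    k=bw(core&(i.max(2)<80)); w=bw(core&(hs[...,1]<70)&(i.min(2)>100)); P=plane(s,[k,w],[.0155]*2); d=P[1]-P[0]
    print(n,P.round(4)[:,:2].tolist(),P.mean(0).round(4)[:2],np.degrees(np.arctan2(d[1],d[0]))%180)
E
```

```text
t 22.7 p [ 0.524  -0.3797  0.1305] hy -131.05 tilt [-0.03  0.05] q [-0.8   0.69  1.47  0.    0.98  1.49] F [ 0.   0.9 -1. ] gap 0.748 gf 0.0
wz -0.05
after turn d [  4.9  -0.5 100.5] mm
now d [  4.9  -0.5 100.5] mm
top [[0.5152, -0.3758], [0.5355, -0.3925]] [ 0.5254 -0.3842] 140.47435746278617
scene [[0.5153, -0.3754], [0.5346, -0.3924]] [ 0.525  -0.3839] 138.76779267235545
```

Emit:
{"fn": "drive_tool", "kwargs": {"plan": [[0.004,0,0.02,0,0,0,0.5],[0,0,0.03,0,0,0,0.5],[0,0,0.03,0,0,0,0.5],[0,0,0.02,0,0,0,0.5],[0,0,0.007,0,0,0,0.5],[0,0,0.005,0,0,0,0.5],[0,0,0.002,0,0,0,0.5],[0,0,0,0,0,0,0.5]]}}

```text
t: 23.5
tcp_pos: [0.5274, -0.3836, 0.0176]
tool_rot: [0.936, -0.351, 0.001, 0.0]
force: [-0.0, 0.5, -0.2]
finger_gap: 0.75
gripper_force: 0.0
```

```bash
python3 d.py .5275 -.383 .016 49
```

```text
t 23.5 p [ 0.5274 -0.3836  0.0176] hy -131.16 tilt [ 0.06 -0.06] q [-0.8   0.86  1.5   0.    0.78  1.49] F [-0.   0.5 -0.2] gap 0.75 gf 0.0
wz -0.16
after turn d [-0.3 -0.5  1.6] mm
now d [-0.3 -0.5  1.6] mm
```

Emit:
{"fn": "drive_tool", "kwargs": {"plan": [[0,0,0.001,0,0,0,0.2],[0,0,0,0,0,0,0],[0,0,0,0,0,0,-0.3],[0,0,0,0,0,0,-0.5],[0,0,0,0,0,0,-0.5],[0,0,0,0,0,0,-0.5]], "newtons": 35}}

```text
t: 24.1
tcp_pos: [0.5274, -0.3838, 0.0168]
tool_rot: [0.936, -0.352, 0.001, 0.0]
force: [-0.2, 0.0, 5.2]
finger_gap: 0.43
gripper_force: 36.9
```

Emit:
{"fn": "drive_tool", "kwargs": {"plan": [[0,0,-0.01,0,0,0,-0.5],[0,0,-0.03,0,0,0,-0.5],[0,0,-0.04,0,0,0,-0.5],[0,0,-0.04,0,0,-6.5,-0.5],[0,0,0,0,0,-6.5,-0.5],[0,0,0,0,0,-6.5,-0.5],[0,0,0,0,0,0,-0.5]]}}

```text
t: 24.8
tcp_pos: [0.5267, -0.3829, 0.1364]
tool_rot: [0.982, -0.188, 0.0, -0.0]
force: [-0.4, 0.5, 0.4]
finger_gap: 0.435
gripper_force: 36.3
```

```bash
python3 d.py .480 .1005 .06 -111.5
```

```text
t 24.8 p [ 0.5267 -0.3829  0.1364] hy -111.68 tilt [0. 0.] q [-0.8   0.69  1.45  0.    1.    1.15] F [-0.4  0.5  0.4] gap 0.435 gf 36.3
wz -0.18
after turn d [-220.6 -432.6   76.4] mm
now d [-222.  -431.9   76.4] mm
```

Emit:
{"fn": "drive_tool", "kwargs": {"plan": [[-0.012,-0.024,0,0,0,0,-0.5],[-0.022,-0.042,0,0,0,0,-0.5],[-0.022,-0.042,0,0,0,0,-0.5],[-0.022,-0.042,0,0,0,0,-0.5],[-0.022,-0.042,0,0,0,0,-0.5],[-0.022,-0.042,0,0,0,0,-0.5],[-0.022,-0.042,0,0,0,0,-0.5],[-0.022,-0.042,0,0,0,0,-0.5],[-0.02,-0.04,0,0,0,0,-0.5],[-0.018,-0.036,0,0,0,0,-0.5]]}}

```text
t: 25.8
tcp_pos: [0.4819, 0.0604, 0.1356]
tool_rot: [0.982, -0.189, -0.001, -0.0]
force: [1.0, 0.1, -0.4]
finger_gap: 0.434
gripper_force: 36.3
```

Emit:
{"fn": "drive_tool", "kwargs": {"plan": [[-0.012,-0.025,0,0,0,0,-0.5],[-0.006,-0.011,0.015,0,0,0,-0.5],[0,0,0.03,0,0,0,-0.5],[0,0,0.03,0,0,0,-0.5],[0,0,0.02,0,0,0,-0.5],[0,0,0,0,0,0,-0.5],[0,0,0,0,0,0,-0.5]]}}

```text
t: 26.5
tcp_pos: [0.4792, 0.0984, 0.0407]
tool_rot: [0.982, -0.189, -0.001, 0.0]
force: [-0.1, -0.2, -0.6]
finger_gap: 0.435
gripper_force: 36.3
```

```bash
python3 d.py .480 .1005 .021 -111.5
```

```text
t 26.5 p [0.4792 0.0984 0.0407] hy -111.75 tilt [-0.07  0.  ] q [-0.03  0.71  1.92  0.    0.52  1.92] F [-0.1 -0.2 -0.6] gap 0.435 gf 36.3
wz -0.25
after turn d [ 0.  -2.3 19.7] mm
now d [-0.  -2.3 19.7] mm
```

Emit:
{"fn": "drive_tool", "kwargs": {"plan": [[0,-0.002,0.01,0,0,-0.2,-0.5],[0,0,0.006,0,0,0,-0.5],[0,0,0.003,0,0,0,-0.5],[0,0,0.001,0,0,0,-0.5],[0,0,0,0,0,0,-0.5]]}}

```text
t: 27.0
tcp_pos: [0.4802, 0.1002, 0.0209]
tool_rot: [0.982, -0.186, 0.0, -0.0]
force: [0.1, -0.0, -0.1]
finger_gap: 0.434
gripper_force: 36.3
```

```bash
python3 d.py .480 .1005 .0205 -111.5
```

```text
t 27.0 p [0.4802 0.1002 0.0209] hy -111.48 tilt [0.01 0.  ] q [-0.02  0.75  1.92  0.    0.47  1.92] F [ 0.1 -0.  -0.1] gap 0.434 gf 36.3
wz 0.02
after turn d [-0.3 -0.2  0.4] mm
now d [-0.3 -0.2  0.4] mm
```

Emit:
{"fn": "drive_tool", "kwargs": {"plan": [[0,0,0.001,0,0,0,-0.5],[0,0,0,0,0,0,0],[0,0,0,0,0,0,0.3],[0,0,0,0,0,0,0.3],[0,0,-0.01,0,0,0,0.4],[0,0,-0.03,0,0,0,0.4],[0,0,-0.04,0,0,0,0.4],[0,0,-0.04,0,0,0,0.4],[0,0,-0.04,0,0,0,0.4],[0,0,0,0,0,0,0.4]]}}

```text
t: 28.0
tcp_pos: [0.4834, 0.1003, 0.1852]
tool_rot: [0.982, -0.186, 0.006, -0.001]
force: [0.3, 0.4, -0.4]
finger_gap: 0.698
gripper_force: 0.0
```

```bash
python3 d.py .28 .52 .18
```

```text
t 28.0 p [0.4834 0.1003 0.1852] hy -111.46 tilt [ 0.69 -0.01] q [-0.02  0.44  1.83  0.    0.86  1.92] F [ 0.3  0.4 -0.4] gap 0.698 gf 0.0
now d [-342.9 -316.1    2.7] mm
```

Emit:
{"fn": "drive_tool", "kwargs": {"plan": [[0,0,0,0,0,-8.5,0.5],[0,0,0,0,0,-8.5,0.5],[0,0,0,0,0,-8.5,0.5],[0,0,0,0,0,-8.5,0.5],[0,0,0,0,0,-8.5,0.5],[0,0,0,0,0,-8.5,0.5],[0,0,0,0,0,-8.5,0.5],[0,0,0,0,0,-8.5,0.5],[0,0,0,0,0,0,0.5]]}}

```text
t: 28.9
tcp_pos: [0.4794, 0.1002, 0.1793]
tool_rot: [0.919, 0.395, -0.001, -0.0]
force: [-0.7, -1.1, 0.1]
finger_gap: 0.747
gripper_force: 0.0
```

```bash
python3 d.py .28 .52 .18
```

```text
t 28.9 p [0.4794 0.1002 0.1793] hy -43.49 tilt [-0.09  0.  ] q [-0.02  0.45  1.83 -0.    0.86  0.74] F [-0.7 -1.1  0.1] gap 0.747 gf 0.0
now d [ 1.673e+02 -4.336e+02 -3.000e-01] mm
```

Emit:
{"fn": "drive_tool", "kwargs": {"plan": [[0.014,-0.036,0,0,0,0,0.5],[0.017,-0.044,0,0,0,0,0.5],[0.017,-0.044,0,0,0,0,0.5],[0.017,-0.044,0,0,0,0,0.5],[0.017,-0.044,0,0,0,0,0.5],[0.017,-0.044,0,0,0,0,0.5],[0.017,-0.044,0,0,0,0,0.5],[0.017,-0.044,0,0,0,0,0.5],[0.017,-0.044,0,0,0,0,0.5],[0.017,-0.044,0,0,0,0,0.5]]}}

```text
t: 29.9
tcp_pos: [0.28, 0.52, 0.1794]
tool_rot: [0.919, 0.393, -0.0, 0.0]
force: [1.3, 0.7, 0.0]
finger_gap: 0.746
gripper_force: 0.0
```

```bash
python3 d.py .551 .381 .12 65.4; python3 loop.py; python3 place.py
python3 - <<'E'
from h import *
a=pickle.load(open('b_scene.pkl','rb')); b=pickle.load(open('b_top.pkl','rb'))
def f(i,u,v): return cv2.convertScaleAbs(cv2.resize(i['image'][v-32:v+32,u-32:u+32,::-1],None,fx=4,fy=4,interpolation=cv2.INTER_CUBIC),alpha=1.6)
cv2.imwrite('pics/fin.png',np.vstack([np.hstack([f(b,344,156),f(b,243,215),f(b,233,143)]),np.hstack([f(a,224,267),f(a,305,219),f(a,326,268)])]))
# part-on-pad offset: part mask (z plane .012+top) vs printed pad
for n,s,L in(('top',b,dict(cpad=(344,156),rpad=(243,215))),('scene',a,dict(cpad=(224,267),rpad=(305,219)))):
    hsv=cv2.cvtColor(s['image'],cv2.COLOR_RGB2HSV); C=cloud(s)
    for k,(u,v) in L.items():
        r=34; sl=(slice(v-r,v+r),slice(u-r,u+r)); z=C[sl][...,2]+(0 if n=='top' else .0025)
        m=(z>.0125); m=cv2.morphologyEx(m.astype(np.uint8),cv2.MORPH_CLOSE,np.ones((3,3)))
        c=max(cv2.findContours(m,0,1)[0],key=cv2.contourArea); g=m*0; cv2.drawContours(g,[c],-1,1,-1)
        uv=np.argwhere(g)[:,::-1]+[u-r,v-r]; P=plane(s,uv,np.full(len(uv),.0195))[:,:2]; w,V=np.linalg.eigh(np.cov(P.T))
        print(n,k,P.mean(0).round(4),np.sqrt(12*w[::-1]).round(4),round(np.degrees(np.arctan2(V[1,1],V[0,1]))%180,1))
E
```

```text
t 29.9 p [0.28   0.52   0.1794] hy -43.67 tilt [-0.03 -0.05] q [ 0.89  0.56  1.58 -0.    1.    1.65] F [1.3 0.7 0. ] gap 0.746 gf 0.0
wz 70.93
after turn d [304.2  13.5  59.4] mm
now d [ 86.6 291.9  59.4] mm
top loop (array([0.5514, 0.3842]), array([0.0687, 0.0697])) dish (array([0.5491, 0.3816]), array([0.1219, 0.1241]))
scene loop (array([0.5498, 0.3834]), array([0.0656, 0.0696])) dish (array([0.5553, 0.3799]), array([0.1203, 0.1251]))
top 52 knob [0.6486 0.1377 0.062 ]
scene 37 knob [0.6565 0.1353 0.062 ]
top cpad [ 0.6264 -0.128 ] [0.0829 0.0236] 10.5
top rpad [0.4797 0.1019] [0.0631 0.0375] 158.9
scene cpad [ 0.6329 -0.1286] [0.0834 0.024 ] 10.1
scene rpad [0.4879 0.0986] [0.0679 0.0387] 160.7
```

View pics/fin.png

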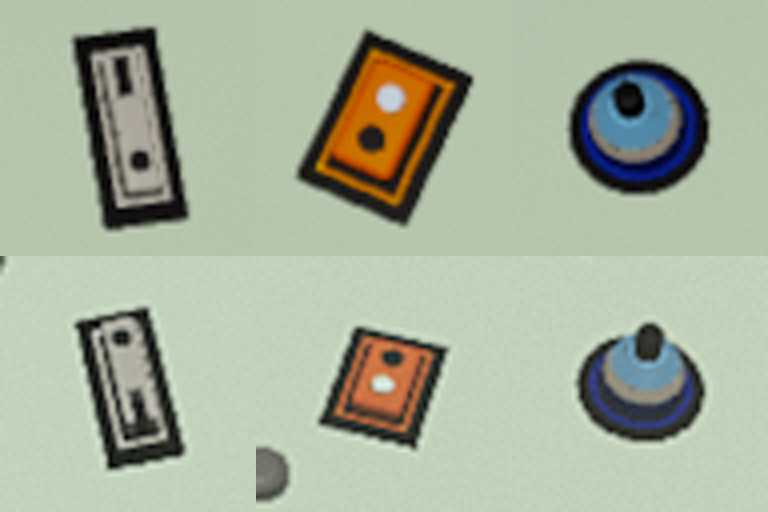

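In both views the clip and remote lie flat, right side up, inside their outlines. The bell stands centred on its pad, and the loop is within about 4 mm of the dish centre. The gripper is open and clear, so I'm handing in.

```bash
python3 -c "
from station import manip
print(manip.sign_off())"
```

```text
the job is handed in; nothing more can be done
None
```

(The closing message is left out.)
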